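Check the sticky rice with the infrared thermometer

ROBOT

A 6-joint arm with a two-finger parallel gripper is mounted at the origin on a cart in front of the work surface, level with it; the furniture and walls round the work are solid. World frame = base frame: x ahead of the robot, y to its left, z up, the work surface at z = 0. Lengths are in mm, angles in rad, forces in N, time in s.
With the tool pointing down it reaches from about 275 to 1000 mm from the base axis. Payload 8.4 kg.
Tool frame: the origin (TCP) lies between the finger pads; the fingertips stand 17 mm ahead of it and the grasp point (between the pads) lies 2 mm behind it; z points along the fingers, y is the line along which they close (so a half turn about z gives the same grasp; the last joint's range is limited). The gripper opens to 85 mm and grips with 20 to 120 N. Pads are 22 mm wide; open, the fingers measure 114 mm over their backs; the gripper's body (76 mm by 85 mm) begins 54 mm behind the grasp point. The pads swing forward as they close: fully open they stand 13 mm farther back than shut.
Start: joints at [-1.22, 0.353, 1.633, -0, 1.155, -0.002], TCP at [215.953, -586.509, 248.281] pointing down, gripper open.
Joint ranges: [-2.63, 2.63], [-0.92, 2.1], [0.06, 2.66], [-1.3, 4.44], [0, 2.69], [-3.02, 3.02]. Speed limits (rad/s): [2.22, 2.22, 2.79, 3.14, 3.14, 3.14].

INTERFACE

Orientations are given as [roll, pitch, yaw] about the fixed x, y, z axes, in that order (R = Rz(yaw) Ry(pitch) Rx(roll)).
In Python, from rig import sense, grab_frame, sign_off gives the robot as it stands. The module is installed in compiled form; this text tells all that it offers.
- The arm moves only by the tool send_rows, never from a script. Its argument "moves" is a list that holds one entry, the list of rows, each a list of 7 numbers: the shift along the world's x, y, z in m, then the turn, a rotation vector about the world's x, y, z in rad, then the opening, from -1 (shut) to 1 (fully open). In form: [[[dx, dy, dz, rx, ry, rz, jaw], ...]]. A call has 1 to 10 rows; each row shifts and turns the commanded pose from where the row before left it; what a row does not reach is not made up. A row lasts 1/10 s, in which the tool goes at most 50 mm and 8.59 degrees, less where a joint would pass 70% of its speed; a pose out of reach is approached as far as the arm can. A call with a gripper value outside its range is refused whole. The fingers move at their own pace and stop on an object; "grip_force" is the grip in N (left out, the last holds). Time passes only in rows, so rows that do not move let the fingers close. It gives the time, the measured TCP pose, the force, the opening and the grip force at its end, in the units of the state.
- sense(): the state, without advancing time (a new reading comes with each control period).
- grab_frame(name): name is "scene" or "top" or "wrist"; returns a dict with "img" (400x640x3 uint8, red, green, blue), "mtx" (3x3 intrinsics, pixels), "rvec" (rotation vector, rad) and "tvec" (3), from world to camera coordinates, as OpenCV has them; the wrist camera has in their place "T_tool_cam" (4x4, takes a point from camera to tool coordinates, whose origin is the TCP and whose axes are the flange's). Camera axes: x right, y down, z forward; pixel columns grow to the right and rows downward; lengths in mm; the calibration is good to about 2 mm. A picture is of the moment at which its call begins: read the wrist's pose just before it. There is no depth.
- sign_off(): hands the job in; it is judged then, once.
The state is a dict: "clock": time; "qpos": joint angles; "qvel": joint speeds; "joint_efforts": joint torques, N m; "eef_pos": TCP position; "tcp_rot": TCP orientation; "contact_force": force on the tool from outside, world axes, zero at the start; "wrist_torque": the same for the moment, N m; "opening": opening from 0.0 (shut) to 1.0 (fully open); "grasp_force": force on a finger pad.
Only numpy, scipy, OpenCV 4.12 (cv2) and the standard library are available. Lean on these libraries where they do the work, as an engineer would, in place of code of your own. Each camera call takes 0.05 s, during which the arm holds its last target. There are 200 camera calls.

TASK

Pick up the blue infrared thermometer from its grey rest and aim its lens down at the middle of the sticky rice in the white bowl (not the rice in the hollow pineapple), about 8 cm from the rice, and hold it there steadily for a good two seconds so that it takes a reading. Then lay it back on the rest the way it lay before, without the thermometer ever touching the bowl or the pineapple and without disturbing anything else on the table.

Things in the scene. Friction and masses are not known exactly. Their poses are not given: they have to be found in the camera images.
- thermometer: infrared thermometer, 0.16 kg: straight blue handle 150 mm long (x), 28 wide (y), 24 high (z), display on top, black cap at the -x end; at the +x end a head 32 wide bends 45 degrees down to a round black nose, the lens. Origin at the handle's centre; x along the handle toward the head, z up as it lies on the rest. Grip it across its width at the middle, between the supports
- lens (a point): middle of the lens face at the tip of the thermometer's head, 103 mm ahead (+x) and 37 mm below (-z) the handle's middle; its x axis is the line of sight, pointing out of the lens (45 degrees down from the handle's x axis), y as the handle's y. The head reaches about 10 mm lower than this point
- rest: grey rest, fixed. Origin under its middle, on the table. Base 140 (x) by 80 (y) by 10 mm; two U supports at x = +-46 mm, 10 mm thick; slots 35 mm wide, floor 70 mm high, prongs straight to 88 mm, then flaring out to 103 mm high, 66 mm apart outside. The handle lies in both slots, its origin 82 mm above this one, axes as the rest's, head toward +x
- rice_bowl: white round bowl with sticky rice in it, loose, 144 mm across the rim, 57 mm high; origin in the middle of its underside
- rice (a point): middle of the surface of the rice in the white bowl, 35 mm above the bowl's underside
- pineapple_cup: hollow pineapple filled with rice, loose, 118 mm across, 120 mm high; origin in the middle of its underside. Not the one to check
- spice_jar: spice jar with red cap, loose bystander, 45 mm across, 106 mm high; origin in the middle of its underside
- tin: green tin with a tomato picture, loose bystander, 75 mm across, 58 mm high; origin in the middle of its underside

How it is judged:
By the outcome, as a careful person would: the job done as asked, in the order asked, and still so for the second after the job is handed in, with the robot touching nothing.
It also fails if it takes over 51 s, if anything falls off the work surface, if the arm or the gripper's body presses on something with over 40 N, if the wrist force passes 120 N, or if a joint passes its speed limit or range.

## Working session

There is one attempt and no reset: what is moved stays moved. The work goes in short steps, Python scripts to look and compute and a tool call to move; the robot and the scene stay as the last step left them, time stands still between calls to the robot, and variables do not carry over. Pictures are saved under pics/ and viewed, at most 10 in all, crops included, and the job is handed in when it is done.

Besides the shell and the picture viewer there is one more tool, called after "Request:" as name(argument=value, ...) on one line, values as JSON. send_rows: Moves the arm, as the interface text tells. Its arguments: {"type":"object","properties":{"moves":{"type":"array"},"grip_force":{"type":"number"}},"required":["moves"]}

```bash
mkdir -p pics
python3 - <<'E'
from rig import *
import cv2,numpy as np
s=sense();print(s['clock'],s['eef_pos'],s['tcp_rot'],s['opening'])
for n in("scene","top"):
    f=grab_frame(n);cv2.imwrite(f'pics/{n}0.png',f['img'][:,:,::-1])
    R=cv2.Rodrigues(np.array(f['rvec'],float))[0];print(n,np.array(f['mtx']).tolist(),(-R.T@np.array(f['tvec']).ravel()).round(),R.round(3).tolist())
E
```

```text
0.0 [ 215.79154791 -586.08241133  247.54185087] [-3.14018991e+00 -3.11562229e-05  3.52763923e-01] 1.0005552424275341
scene [[415.22136501011505, 0.0, 328.18548577996313], [0.0, 415.22136501011505, 195.6600341560084], [0.0, 0.0, 1.0]] [ -4. 767. 507.] [[-0.789, -0.615, -0.022], [-0.217, 0.312, -0.925], [0.575, -0.725, -0.38]]
top [[432.3328561797972, 0.0, 320.33388571976275], [0.0, 432.3328561797972, 197.93391242505962], [0.0, 0.0, 1.0]] [ 517.  -26. 1046.] [[-0.002, -1.0, -0.018], [-0.992, 0.004, -0.127], [0.127, 0.018, -0.992]]
```

View pics/scene0.png

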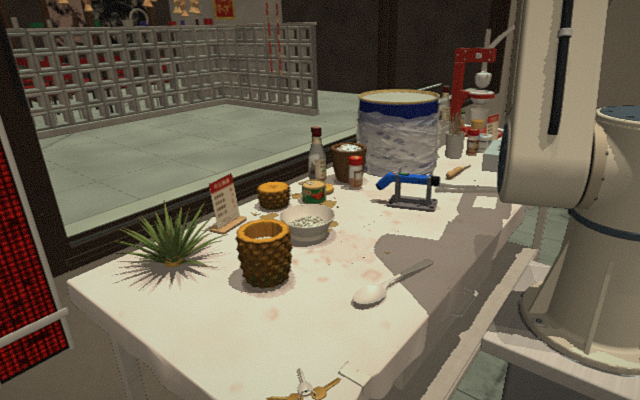

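View pics/top0.png

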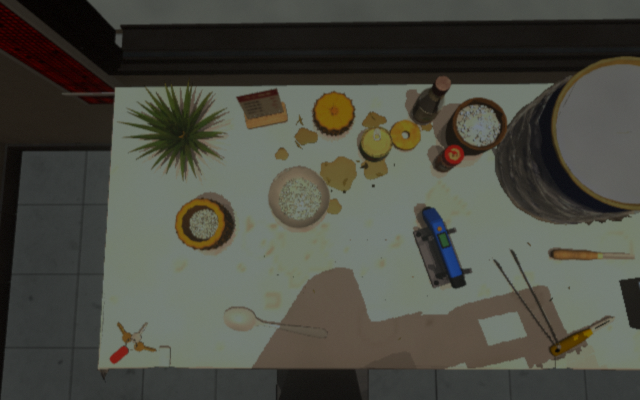

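Scene: the thermometer lies on its rest at about (410,185), the white bowl is at (307,223) and the pineapple at (265,250). Top: the bowl is at (298,197), the pineapple at (205,223), and the thermometer runs from its head near (430,212) to its tail near (458,285). Image up is +x and image left is +y.

```bash
cat > h.py <<'E'
from rig import *
import cv2,numpy as np
def ray(f,uv):
    R=cv2.Rodrigues(np.array(f['rvec'],float))[0];c=-R.T@np.array(f['tvec'],float).ravel()
    return c,R.T@np.linalg.inv(f['mtx'])@np.array([uv[0],uv[1],1.])
def onz(f,uv,z):
    c,d=ray(f,uv);return (c+d*(z-c[2])/d[2])
def proj(f,p): return cv2.projectPoints(np.array(p,float).reshape(-1,1,3),np.array(f['rvec'],float),np.array(f['tvec'],float),np.array(f['mtx']),None)[0].reshape(-1,2)
def blue(im):
    h=cv2.cvtColor(im,cv2.COLOR_RGB2HSV);return cv2.inRange(h,(100,120,40),(130,255,255))
E
python3 - <<'E'
from h import *
f=grab_frame("top");im=f['img']
m=blue(im);m[:,:400]=0;m[:,480:]=0;m[:190]=0;m[300:]=0
n,l,st,ce=cv2.connectedComponentsWithStats(m);k=1+st[1:,4].argmax();print(st[k],ce[k])
pts=np.argwhere(m>0)[:,::-1]
w=np.array([onz(f,p,92)[:2] for p in pts])
r=cv2.minAreaRect(w.astype(np.float32));print('blue rect z92',r)
c=w.mean(0);_,_,v=np.linalg.svd(w-c);print(c,v[0],np.degrees(np.arctan2(v[0][1],v[0][0])))
g=f['img'].astype(int)
x=cv2.resize(im[195:295,400:480],None,fx=6,fy=6,interpolation=cv2.INTER_CUBIC)
y=cv2.resize(im[157:237,260:340],None,fx=4,fy=4,interpolation=cv2.INTER_CUBIC)
o=np.zeros((600,800,3),np.uint8);o[:,:480]=x;o[:320,480:]=y;cv2.imwrite('pics/c1.png',o[:,:,::-1])
s=grab_frame("scene");x=cv2.resize(s['img'][160:250,250:450],None,fx=4,fy=4,interpolation=cv2.INTER_CUBIC);cv2.imwrite('pics/c2.png',x[:,:,::-1])
E
```

```text
[423 208  39  70 786] [443.01399491 243.12340967]
blue rect z92 ((541.1941528320312, -276.3542785644531), (158.2816619873047, 32.34404373168945), 20.853008270263672)
[ 538.47061786 -276.30781836] [-0.93632247 -0.35114132] -159.44286071591105
```

View pics/c1.png

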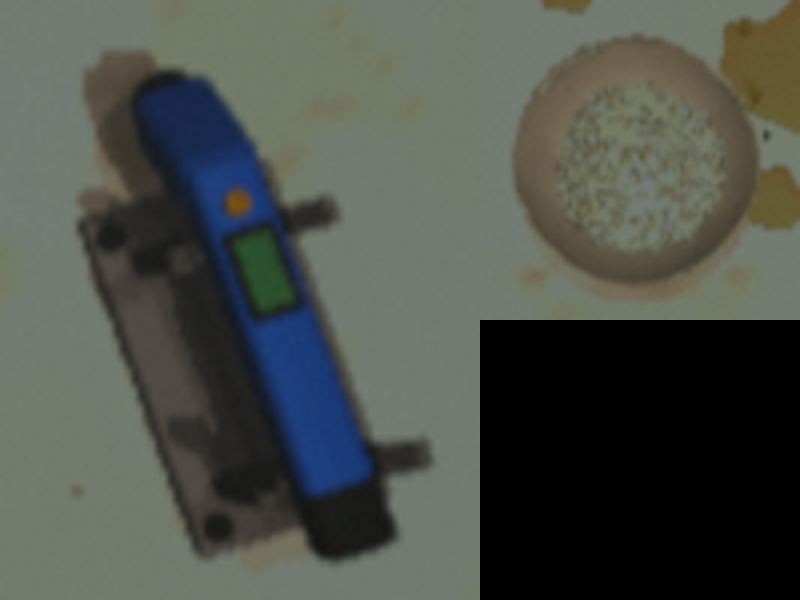

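View pics/c2.png

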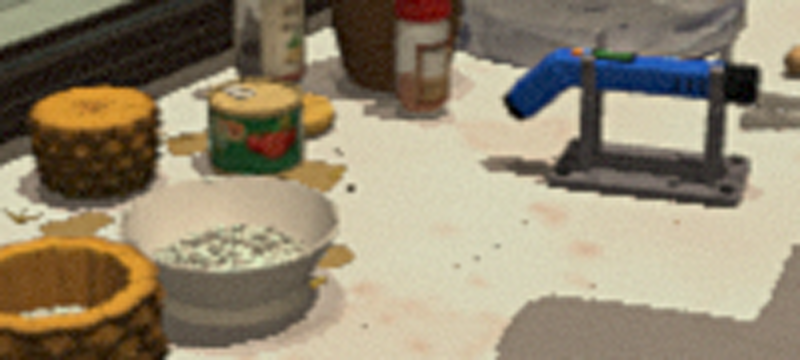

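The crops show the rest's right-hand prong tips at about crop (335,210) and (430,455), the handle's end cap at about (356,548), and the bowl rim as a clean circle centred on crop (636,160). The second crop shows the thermometer lying level on the rest, with its head toward the window.

Run:
```python
from h import *
f=grab_frame("top");s=grab_frame("scene");im=f['img']
C=lambda x,y:(400+(x+.5)/6-.5,195+(y+.5)/6-.5)
m=blue(im);L=[];Rr=[]
for v in range(236,273):
    u=np.where(m[v,410:475]>0)[0]+410
    Rr.append(onz(f,(u.max()+.5,v),94)[:2]);L.append(onz(f,(u.min()-.5,v),70)[:2])
def fit(P):
    vx,vy,x,y=cv2.fitLine(np.array(P,np.float32),cv2.DIST_HUBER,0,.01,.01).ravel()
    if vx<0:vx,vy=-vx,-vy
    return np.array([vx,vy]),np.array([x,y])
for P in(L,Rr):
    d,p=fit(P);print('edge dir deg',np.degrees(np.arctan2(d[1],d[0])),p)
dl,pl=fit(L);dr,pr=fit(Rr);d=dl+dr;d/=np.linalg.norm(d);n=np.array([-d[1],d[0]])
print('width',(pl-pr)@n)
off=((pl@n)+(pr@n))/2
a=onz(f,C(335,210),103)[:2];b=onz(f,C(430,455),103)[:2];print('prongs',a,b,np.linalg.norm(a-b),np.degrees(np.arctan2(*(a-b)[::-1])))
tail=onz(f,C(356,549),94)[:2]
blkb=onz(f,C(338,493),94)[:2]
along=(a+b)@d/2;print('along prongs',along,'tail+75',tail@d+75,'prong perp',(a+b)@n/2+33,'edge perp',off)
c=d*along+n*off;print('centre',c,'yaw',np.arctan2(d[1],d[0]))
# project to the scene: tail top, lens, centre top
P=[[*(c-75*d),82],[*(c+103*d),45],[*(c+46*d+n*33),103],[*(c-46*d+n*33),103]]
q=proj(s,P);print('scene crop px',((q-[250,160])*4).round())
# bowl rim
h=cv2.cvtColor(im,cv2.COLOR_RGB2HSV)
D=lambda x,y:(260+(x-480+.5)/4-.5,157+(y+.5)/4-.5)
rim=[onz(f,D(*q),57)[:2] for q in((513,160),(758,160),(636,37),(636,283),(549,75),(722,72),(720,249),(548,247))]
(x,y),r=cv2.minEnclosingCircle(np.array(rim,np.float32));print('bowl',x,y,r)
rc=onz(f,D(641,166),35);print('rice disc centre',rc)
q=proj(s,[[x+72*np.cos(t),y+72*np.sin(t),57] for t in np.linspace(0,6.28,60)]);print('scene rim box crop',((q.min(0)-[250,160])*4).round(),((q.max(0)-[250,160])*4).round())
for nm,uv,z in(('pine',(205,223),120),('tin',(376,143),58),('jar',(454,154),106)):print(nm,onz(f,uv,z))
print(sense()['clock'])
```

```text
edge dir deg 18.362068 [ 514.8347  -276.56934]
edge dir deg 18.971212 [ 513.86993 -300.36172]
width 22.232044
prongs [ 567.05812361 -301.38064163] [ 479.66368148 -331.4756106 ] 92.4310319838866 19.001552762597584
along prongs 394.5539992860258 tail+75 399.5050418560435 prong perp -434.2906612478834 edge perp -437.9157
centre [ 513.95914483 -288.59840885] yaw 0.32579437
scene crop px [[756.  86.]
 [513. 109.]
 [582.  58.]
 [711.  70.]]
bowl 647.2801513671875 42.33888244628906 71.67106628417969
rice disc centre [645.93073992  40.87971374  35.        ]
scene rim box crop [110. 174.] [333. 268.]
pine [581.89793873 239.76944304 120.        ]
tin [ 772.1476659  -138.25695764   58.        ]
jar [ 733.68805138 -304.291332    106.        ]
0.3
```

Request:
send_rows(moves=[[[0.015, 0.015, 0, 0, 0, 0, 1], [0.03, 0.03, -0.003, 0, 0, -0.004, 1], [0.035, 0.035, -0.003, 0, 0, -0.004, 1], [0.035, 0.035, -0.003, 0, 0, -0.004, 1], [0.035, 0.035, -0.003, 0, 0, -0.004, 1], [0.035, 0.035, -0.003, 0, 0, -0.004, 1], [0.035, 0.035, -0.003, 0, 0, -0.003, 1], [0.035, 0.035, -0.003, 0, 0, 0, 1], [0.03, 0.03, -0.003, 0, 0, 0, 1], [0.014, 0.016, -0.003, 0, 0, 0, 1]]])

```text
clock: 1.3
eef_pos: [517.2, -283.0, 221.2]
tcp_rot: [3.142, -0.001, 0.332]
contact_force: [-0.5, -0.6, -0.6]
opening: 0.999
grasp_force: 0.0
```

Request:
send_rows(moves=[[[0, 0, 0, 0, 0, 0, 1], [0, 0, 0, 0, 0, 0, 1]]])

```text
clock: 1.5
eef_pos: [514.8, -285.4, 221.2]
tcp_rot: [-3.142, 0.001, 0.331]
contact_force: [-0.2, 0.0, -0.1]
opening: 0.996
grasp_force: 0.0
```

```bash
cat >> h.py <<'E'
from scipy.spatial.transform import Rotation as Ro
def wrist():
    s=sense();f=grab_frame("wrist");T=np.array(f['T_tool_cam'],float)
    R=Ro.from_euler('xyz',s['tcp_rot']).as_matrix();M=np.eye(4);M[:3,:3]=R;M[:3,3]=s['eef_pos'];W=M@T
    Rc=W[:3,:3].T;f['rvec']=cv2.Rodrigues(Rc)[0];f['tvec']=-Rc@W[:3,3];return s,f
E
python3 - <<'E'
from h import *
s,f=wrist();print(s['clock'],s['eef_pos'],s['tcp_rot'])
im=f['img'].copy()
y=.326;d=np.array([np.cos(y),np.sin(y)]);n=np.array([-d[1],d[0]]);c=np.array([514.5,-285.2])
P=[[*(c+a*d+b*n),z] for a in(-46,46) for b,z in((-33,103),(33,103),(-14,94),(14,94))]+[[*(c-75*d),94],[*(c+103*d),45],[*c,94]]
q=proj(f,P);print(q.round(1).tolist())
for u,v in q: cv2.circle(im,(int(round(u)),int(round(v))),2,(255,0,0),-1)
cv2.imwrite('pics/w1.png',im[:,:,::-1])
E
```

```text
1.5 [ 514.81646602 -285.37682091  221.16662918] [-3.14153824e+00  6.09585597e-04  3.31140320e-01]
[[359.6, 255.2], [270.8, 254.7], [333.5, 250.0], [297.0, 249.8], [364.9, 129.9], [267.1, 129.3], [336.0, 128.5], [296.0, 128.3], [315.0, 283.8], [316.5, 49.7], [315.6, 192.0]]
```

View pics/w1.png

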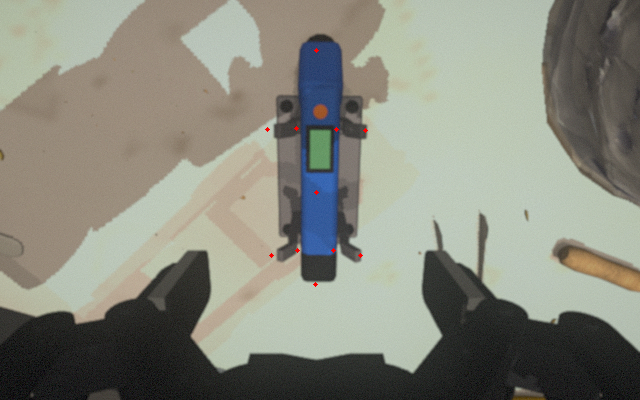

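The wrist view shows the handle's midline at column 319–320. My projected centre was at 315.6, so I shift about 2 mm toward −y. The yaw agrees, and the opened fingers straddle the handle.

Request:
send_rows(moves=[[[0, -0.002, -0.01, 0, 0, 0, 1], [0, 0, -0.018, 0, 0, 0, 1], [0, 0, -0.018, 0, 0, 0, 1], [0, 0, -0.018, 0, 0, 0, 1], [0, 0, -0.018, 0, 0, 0, 1], [0, 0, -0.018, 0, 0, 0, 1], [0, 0, -0.018, 0, 0, 0, 1], [0, 0, -0.013, 0, 0, 0, 1], [0, 0, -0.01, 0, 0, 0, 1], [0, 0, 0, 0, 0, 0, 1]]])

```text
clock: 2.55
eef_pos: [513.9, -287.6, 78.9]
tcp_rot: [-3.14, 0.001, 0.329]
contact_force: [-0.1, -0.3, -0.5]
opening: 0.997
grasp_force: 0.0
```

Request:
send_rows(moves=[[[0, 0, 0, 0, 0, 0, 0.2], [0, 0, 0, 0, 0, 0, 0], [0, 0, 0, 0, 0, 0, -0.2], [0, 0, 0, 0, 0, 0, -0.3], [0, 0, 0, 0, 0, 0, -0.4], [0, 0, 0, 0, 0, 0, -0.6], [0, 0, 0, 0, 0, 0, -1], [0, 0, 0, 0, 0, 0, -1], [0, 0, 0, 0, 0, 0, -1], [0, 0, 0, 0, 0, 0, -1]]], grip_force=60)

```text
clock: 3.55
eef_pos: [515.3, -287.6, 81.0]
tcp_rot: [3.141, -0.001, 0.33]
contact_force: [-1.1, -0.1, 5.6]
opening: 0.321
grasp_force: 59.5
```

Request:
send_rows(moves=[[[0, 0, 0.003, 0, 0, 0, -1], [0, 0, 0.006, 0, 0, 0, -1], [0, 0, 0.01, 0, 0, 0, -1], [0, 0, 0.014, 0, 0, 0, -1], [0, 0, 0.016, 0, 0, 0, -1], [0, 0, 0.016, 0, 0, 0, -1], [0, 0, 0.014, 0, 0, 0, -1], [0, 0, 0.012, 0, 0, 0, -1], [0, 0, 0.006, 0, 0, 0, -1], [0, 0, 0.003, 0, 0, 0, -1]]])

```text
clock: 4.55
eef_pos: [515.1, -287.6, 181.1]
tcp_rot: [3.141, -0.001, 0.33]
contact_force: [-0.3, 0.4, -1.4]
opening: 0.314
grasp_force: 59.0
```

Run:
```python
from h import *
s,f=wrist();print(s['clock'],s['eef_pos'],s['tcp_rot'],s['contact_force'],s['opening'],s['grasp_force'])
a=cv2.resize(f['img'],(480,300),interpolation=cv2.INTER_AREA)
g=grab_frame('scene');b=cv2.resize(g['img'][100:220,340:500],(480,300)[:1]+(360,),interpolation=cv2.INTER_CUBIC)
o=np.zeros((600,480,3),np.uint8);o[:240]=a[:240];o[240:]=b
cv2.imwrite('pics/w2.png',o[:,:,::-1])
```

```text
4.55 [ 515.11766705 -287.5957819   181.06183082] [ 3.14099369e+00 -5.55685244e-04  3.29759649e-01] [-0.34111676  0.38997566 -1.41993364] 0.314071731530354 59.016775488853455
```

View pics/w2.png

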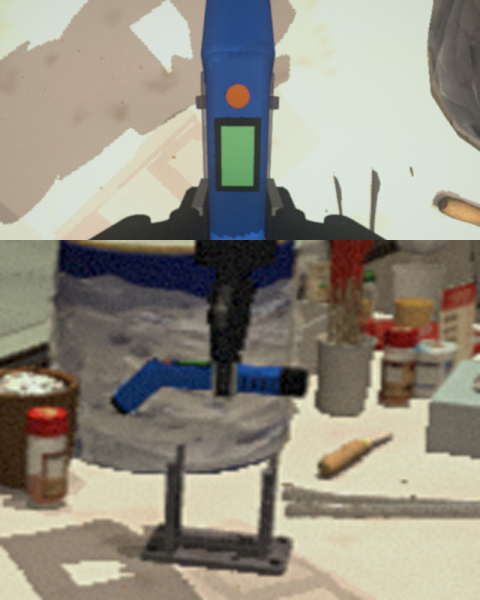

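The thermometer hangs level in the grip and the rest is empty. Next I carry it across to the bowl.

Request:
send_rows(moves=[[[0.001, 0.01, 0, 0, 0, 0, -1], [0.002, 0.022, 0, 0, 0, 0, -1], [0.002, 0.032, 0, 0, 0, 0, -1], [0.003, 0.04, 0, 0, 0, 0, -1], [0.003, 0.042, 0, 0, 0, 0, -1], [0.003, 0.042, 0, 0, 0, 0, -1], [0.002, 0.04, 0, 0, 0, 0, -1], [0.002, 0.032, 0, 0, 0, 0, -1], [0.001, 0.02, 0, 0, 0, 0, -1], [0.001, 0.01, 0, 0, 0, 0, -1]]])

```text
clock: 5.65
eef_pos: [534.3, 4.7, 179.7]
tcp_rot: [-3.141, 0.001, 0.332]
contact_force: [0.2, 0.0, -1.8]
opening: 0.319
grasp_force: 59.2
```

Request:
send_rows(moves=[[[0, 0, 0, -0.0113, 0.0331, 0, -1], [0, 0, 0, -0.0113, 0.0331, 0, -1], [0, 0, 0, -0.0113, 0.0331, 0, -1], [0, 0, 0, -0.0113, 0.0331, 0, -1], [0, 0, 0, -0.0113, 0.0331, 0, -1], [0, 0, -0.001, -0.0113, 0.0331, 0, -1], [0, 0, -0.001, -0.0113, 0.0331, 0, -1], [0, 0, -0.001, -0.0113, 0.0331, 0, -1], [0, 0, -0.001, -0.0113, 0.0331, 0, -1], [0, 0, 0, -0.0113, 0.0331, 0, -1]]])

```text
clock: 6.65
eef_pos: [534.7, 2.2, 175.7]
tcp_rot: [-3.141, 0.352, 0.329]
contact_force: [1.0, -0.4, -1.2]
opening: 0.316
grasp_force: 59.1
```

Run:
```python
from h import *
s=sense();print(s['clock'],s['eef_pos'],s['tcp_rot'],s['contact_force'],s['opening'])
R=Ro.from_euler('xyz',s['tcp_rot']).as_matrix();hx,hy,hz=R[:,0],-R[:,1],-R[:,2]
c=s['eef_pos']+hz*1;lens=c+103*hx-37*hz;sd=(hx-hz)/np.sqrt(2)
rice=np.array([646.7,41.7,35]);print('lens',lens,'dist',np.linalg.norm(lens-rice),'at80',lens+80*sd, 'sight',sd)
P=np.array([lens,c-75*hx,rice,c+12*hz])
o=np.zeros((600,800,3),np.uint8)
for i,(nm,bx) in enumerate((('top',(230,130,400,280)),('scene',(230,110,400,260)))):
    f=grab_frame(nm);x0,y0,x1,y1=bx;k=2.35
    x=cv2.resize(f['img'][y0:y1,x0:x1],None,fx=k,fy=k,interpolation=cv2.INTER_CUBIC)
    q=proj(f,P);print(nm,q.round(1).tolist())
    for u,v in q: cv2.circle(x,(int((u-x0+.5)*k),int((v-y0+.5)*k)),2,(255,0,255),-1)
    o[:x.shape[0],i*400:i*400+x.shape[1]]=x
cv2.imwrite('pics/h1.png',o[:360,:,::-1])
```

```text
6.65 [534.6625584    2.15190903 175.66726131] [-3.14111928  0.35203501  0.32936736] [ 0.97886266 -0.43468245 -1.2289933 ] 0.3158371991032356
lens [614.39748654  29.42476449 106.35973942] dist 79.28648177939448 at80 [646.17708719  40.31590816  33.75505657] sight [ 0.39724501  0.1361393  -0.90755854]
top [[302.9, 208.3], [325.7, 278.6], [299.5, 197.8], [313.4, 242.0]]
scene [[317.9, 198.1], [379.3, 166.8], [306.2, 222.2], [348.3, 170.0]]
```

View pics/h1.png

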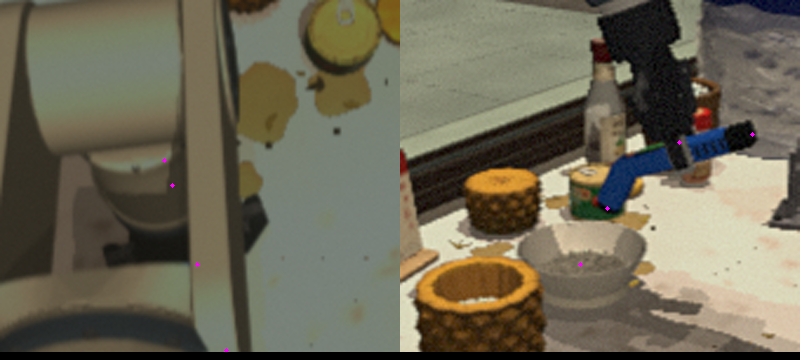

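Both views agree. The predicted lens point falls on the black nose at (607,208), and the rice centre is where I expected it at (580,264). The line of sight meets the rice within about 2 mm at 80 mm, so I hold here for 3 s.

Request:
send_rows(moves=[[[0.0005, 0.001, 0.001, 0, 0, 0, -1], [0, 0, 0, 0, 0, 0, -1], [0, 0, 0, 0, 0, 0, -1], [0, 0, 0, 0, 0, 0, -1], [0, 0, 0, 0, 0, 0, -1], [0, 0, 0, 0, 0, 0, -1], [0, 0, 0, 0, 0, 0, -1], [0, 0, 0, 0, 0, 0, -1], [0, 0, 0, 0, 0, 0, -1], [0, 0, 0, 0, 0, 0, -1]]])

```text
clock: 7.75
eef_pos: [535.5, 3.5, 177.2]
tcp_rot: [-3.141, 0.35, 0.33]
contact_force: [1.0, 0.1, -0.6]
opening: 0.318
grasp_force: 59.1
```

Request:
send_rows(moves=[[[0, 0, 0, 0, 0, 0, -1], [0, 0, 0, 0, 0, 0, -1], [0, 0, 0, 0, 0, 0, -1], [0, 0, 0, 0, 0, 0, -1], [0, 0, 0, 0, 0, 0, -1], [0, 0, 0, 0, 0, 0, -1], [0, 0, 0, 0, 0, 0, -1], [0, 0, 0, 0, 0, 0, -1], [0, 0, 0, 0, 0, 0, -1], [0, 0, 0, 0, 0, 0, -1]]])

```text
clock: 8.75
eef_pos: [535.4, 3.5, 177.3]
tcp_rot: [-3.141, 0.35, 0.33]
contact_force: [0.5, 0.1, -1.2]
opening: 0.313
grasp_force: 59.1
```

Request:
send_rows(moves=[[[0, 0, 0, 0, 0, 0, -1], [0, 0, 0, 0, 0, 0, -1], [0, 0, 0, 0, 0, 0, -1], [0, 0, 0, 0, 0, 0, -1], [0, 0, 0, 0, 0, 0, -1], [0, 0, 0, 0, 0, 0, -1], [0, 0, 0, 0, 0, 0, -1], [0, 0, 0, 0, 0, 0, -1], [0, 0, 0, 0, 0, 0, -1], [0, 0, 0, 0, 0, 0, -1]]])

```text
clock: 9.75
eef_pos: [535.5, 3.5, 177.3]
tcp_rot: [-3.141, 0.35, 0.33]
contact_force: [-0.0, 0.1, -2.0]
opening: 0.316
grasp_force: 59.1
```

Run:
```python
from h import *
s=sense();print(s['clock'],s['eef_pos'],s['tcp_rot'])
R=Ro.from_euler('xyz',s['tcp_rot']).as_matrix();hx,hy,hz=R[:,0],-R[:,1],-R[:,2]
lens=s['eef_pos']+103*hx-36*hz;sd=(hx-hz)/np.sqrt(2);print(lens+80*sd)
f=grab_frame('scene');m=cv2.inRange(cv2.cvtColor(f['img'],cv2.COLOR_RGB2HSV),(45,120,60),(75,255,255));print('green px',(m>0).sum())
x=cv2.resize(f['img'][160:260,240:400],None,fx=4,fy=4,interpolation=cv2.INTER_CUBIC);cv2.imwrite('pics/h2.png',x[:,:,::-1])
```

```text
9.75 [535.45609545   3.50032235 177.2814498 ] [-3.14126483  0.34975805  0.32983323]
[647.26261595  41.80807871  35.63797982]
green px 56
```

View pics/h2.png

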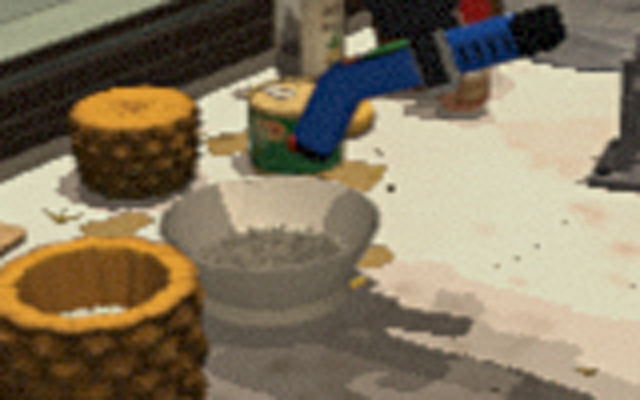

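The picture shows the nose at about (310,150), above the bowl and touching nothing, and the pose held still for 3 s. Now I return along the same path.

Request:
send_rows(moves=[[[0, 0, 0.001, 0.0113, -0.0331, 0, -1], [0, 0, 0.001, 0.0113, -0.0331, 0, -1], [0, 0, 0.001, 0.0113, -0.0331, 0, -1], [0, 0, 0, 0.0113, -0.0331, 0, -1], [0, 0, 0, 0.0113, -0.0331, 0, -1], [0, 0, 0, 0.0113, -0.0331, 0, -1], [0, 0, 0, 0.0113, -0.0331, 0, -1], [0, 0, 0, 0.0113, -0.0331, 0, -1], [0, 0, 0, 0.0113, -0.0331, 0, -1], [0, 0, 0, 0.0113, -0.0331, 0, -1]]])

```text
clock: 10.8
eef_pos: [535.4, 3.4, 180.4]
tcp_rot: [3.142, -0.001, 0.33]
contact_force: [-1.0, 1.3, -1.7]
opening: 0.318
grasp_force: 59.1
```

Request:
send_rows(moves=[[[-0.001, -0.01, 0, 0, 0, 0, -1], [-0.001, -0.02, 0, 0, 0, 0, -1], [-0.002, -0.032, 0, 0, 0, 0, -1], [-0.002, -0.04, 0, 0, 0, 0, -1], [-0.003, -0.042, 0, 0, 0, 0, -1], [-0.003, -0.042, 0, 0, 0, 0, -1], [-0.003, -0.04, 0, 0, 0, 0, -1], [-0.002, -0.032, 0, 0, 0, 0, -1], [-0.0025, -0.022, 0, 0, 0, 0, -1], [-0.001, -0.011, 0, 0, 0, 0, -1]]])

```text
clock: 11.8
eef_pos: [514.4, -289.9, 180.2]
tcp_rot: [-3.142, 0.001, 0.328]
contact_force: [0.2, 1.0, -0.9]
opening: 0.32
grasp_force: 59.2
```

Request:
send_rows(moves=[[[0, 0, 0, 0, 0, 0, -1], [0, 0, 0, 0, 0, 0, -1], [0, 0, 0, 0, 0, 0, -1]]])

```text
clock: 12.1
eef_pos: [515.0, -286.4, 180.2]
tcp_rot: [-3.141, 0.0, 0.331]
contact_force: [1.0, 0.5, -1.4]
opening: 0.314
grasp_force: 59.2
```

Run:
```python
from h import *
s=sense();print(s['clock'],s['eef_pos'],s['tcp_rot'],s['qpos'].round(3) if hasattr(s['qpos'],'round') else s['qpos'])
t=np.array([515.1,-287.6,181.1]);print(t-s['eef_pos'])
```

```text
12.1 [ 514.99502024 -286.38677982  180.21882372] [-3.14096711e+00  2.64890414e-04  3.30745833e-01] [-0.51   0.371  1.773  0.     0.998  0.73 ]
[ 0.10497976 -1.21322018  0.88117628]
```

Request:
send_rows(moves=[[[0, -0.0012, -0.006, 0, 0, 0, -1], [0, 0, -0.012, 0, 0, 0, -1], [0, 0, -0.014, 0, 0, 0, -1], [0, 0, -0.014, 0, 0, 0, -1], [0, 0, -0.012, 0, 0, 0, -1], [0, 0, -0.01, 0, 0, 0, -1], [0, 0, -0.008, 0, 0, 0, -1], [0, 0, -0.008, 0, 0, 0, -1], [0, 0, -0.004, 0, 0, 0, -1], [0, 0, 0, 0, 0, 0, -1]]])

```text
clock: 13.1
eef_pos: [514.7, -288.6, 91.8]
tcp_rot: [-3.141, 0.0, 0.33]
contact_force: [-0.6, 0.4, -0.5]
opening: 0.314
grasp_force: 59.2
```

Request:
send_rows(moves=[[[0, 0, -0.003, 0, 0, 0, -1], [0, 0, -0.003, 0, 0, 0, -1], [0, 0, -0.002, 0, 0, 0, -1], [0, 0, -0.0015, 0, 0, 0, -1], [0, 0, 0, 0, 0, 0, -1], [0, 0, 0, 0, 0, 0, -1]]])

```text
clock: 13.7
eef_pos: [515.0, -288.7, 82.8]
tcp_rot: [3.142, -0.0, 0.33]
contact_force: [0.4, -0.1, -0.2]
opening: 0.317
grasp_force: 59.2
```

Request:
send_rows(moves=[[[0, 0.001, 0, 0, 0, 0, -1], [0, 0, -0.001, 0, 0, 0, -1], [0, 0, -0.0008, 0, 0, 0, -1], [0, 0, 0, 0, 0, 0, -1], [0, 0, 0, 0, 0, 0, -1]]])

```text
clock: 14.2
eef_pos: [515.0, -287.7, 81.0]
tcp_rot: [-3.142, -0.0, 0.33]
contact_force: [-0.1, 0.3, 0.6]
opening: 0.32
grasp_force: 59.5
```

Request:
send_rows(moves=[[[0, 0, 0, 0, 0, 0, -0.3], [0, 0, 0, 0, 0, 0, -0.2], [0, 0, 0, 0, 0, 0, 0], [0, 0, 0, 0, 0, 0, 0.3], [0, 0, 0, 0, 0, 0, 0.6], [0, 0, 0, 0, 0, 0, 1], [0, 0, 0, 0, 0, 0, 1], [0, 0, 0, 0, 0, 0, 1], [0, 0, 0, 0, 0, 0, 1], [0, 0, 0, 0, 0, 0, 1]]], grip_force=20)

```text
clock: 15.2
eef_pos: [515.0, -287.7, 81.0]
tcp_rot: [3.142, -0.0, 0.33]
contact_force: [-0.5, -0.4, 0.4]
opening: 0.995
grasp_force: 0.0
```

Request:
send_rows(moves=[[[0, 0, 0.005, 0, 0, 0, 1], [0, 0, 0.012, 0, 0, 0, 1], [0, 0, 0.018, 0, 0, 0, 1], [0, 0, 0.018, 0, 0, 0, 1], [0, 0, 0.018, 0, 0, 0, 1], [0, 0, 0.018, 0, 0, 0, 1], [0, 0, 0.018, 0, 0, 0, 1], [0, 0, 0.018, 0, 0, 0, 1], [0, 0, 0.01, 0, 0, 0, 1], [0, 0, 0.005, 0, 0, 0, 1]]])

```text
clock: 16.2
eef_pos: [515.4, -287.9, 222.7]
tcp_rot: [3.14, -0.001, 0.33]
contact_force: [0.6, -0.0, 0.3]
opening: 0.998
grasp_force: 0.0
```

Run:
```python
from h import *
s,f=wrist();print(s['clock'],s['eef_pos'],s['opening'])
o=np.zeros((600,640,3),np.uint8);o[:300]=f['img'][:300]
g=grab_frame('scene');o[300:]=cv2.resize(g['img'][120:270,200:520],(640,300),interpolation=cv2.INTER_CUBIC)
cv2.imwrite('pics/e1.png',o[:,:,::-1])
```

```text
16.2 [ 515.39990989 -287.94891475  222.66011711] 0.9980449210495088
```

View pics/e1.png

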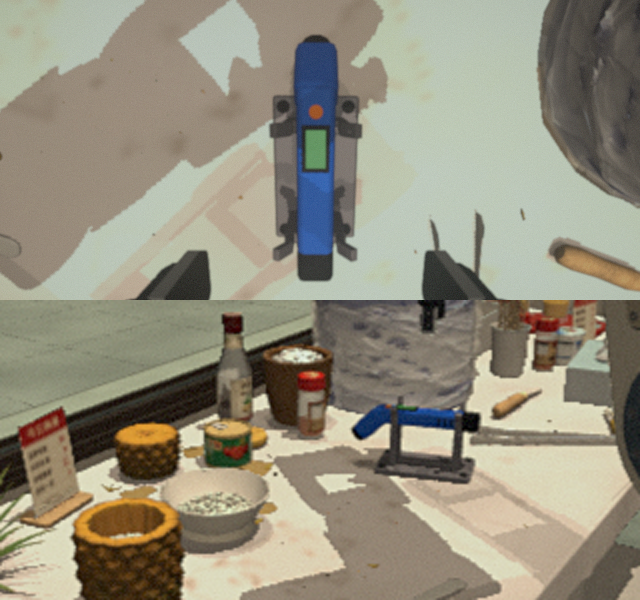

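The wrist view shows the thermometer back in both slots and centred, with its head and tail where they were at the start. Everything else in the scene view looks unmoved, and the gripper is clear and open.

```bash
python3 -c "from rig import *;print(sign_off())"
```

```text
the job is handed in; nothing more can be done
None
```

The thermometer was held for 3 s about 80 mm from the rice in the white bowl, aimed within about 1 mm of its middle by calculation; it is back on its rest, nothing else looks moved, and I handed the job in at about 16 s.

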